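# Set up a cut-length check at the stop fence under a swivel lamp

### The arm

A 6-joint arm with a two-finger parallel gripper is mounted at the origin on the work surface; the furniture and walls round the work are solid. World frame = base frame: x ahead of the robot, y to its left, z up, the work surface at z = 0. Lengths are in mm, angles in rad, forces in N, time in s.
With the tool pointing down it reaches from about 325 to 900 mm from the base axis. Payload 6.1 kg.
Tool frame: the origin (TCP) lies between the finger pads; the fingertips stand 8 mm ahead of it and the grasp point (between the pads) lies 11 mm behind it; z points along the fingers, y is the line along which they close (so a half turn about z gives the same grasp; the last joint's range is limited). The gripper opens to 85 mm and grips with 20 to 120 N. Pads are 22 mm wide; open, the fingers measure 114 mm over their backs; the gripper's body (76 mm by 85 mm) begins 54 mm behind the grasp point. The pads swing forward as they close: fully open they stand 13 mm farther back than shut.
Start: joints at [1.006, 0.22, 1.526, -0, 1.395, -0.126], TCP at [265.531, 565.782, 239.3] pointing down, gripper open.
Joint ranges: [-2.98, 2.98], [-0.91, 2.08], [0.09, 2.57], [-1.24, 4.39], [0.2, 2.65], [-2.68, 2.68]. Speed limits (rad/s): [2.57, 2.57, 3.01, 3.14, 3.14, 3.14].

### API

Orientations are given as a unit quaternion [w, x, y, z].
In Python, from rig import arm, read_camera, camera_model gives the robot as it stands. The module is installed in compiled form; this text tells all that it offers.
- The arm moves only by the shell command python3 -m handwheel 'ROWS' [FORCE]. ROWS is JSON, a list of rows, each a list of 7 numbers: the shift along the tool's x, y, z in mm, then the turn, a rotation vector about the tool's x, y, z in rad, then the opening in per cent of the stroke, from 0 (shut) to 100 (fully open). In form: [[tx, ty, tz, ax, ay, az, hand], ...]. A call has 1 to 12 rows; each row shifts and turns the commanded pose from where the row before left it, along the tool's axes as they then stand; what a row does not reach is not made up. A row lasts 1/8 s, in which the tool goes at most 62.5 mm and 10.7 degrees, less where a joint would pass 70% of its speed; a pose out of reach is approached as far as the arm can. A call is refused whole if a number of a shift passes 62.5 or a number of a turn 0.188, either way. A call with a gripper value outside its range is refused whole. The fingers move at their own pace and stop on an object; FORCE is the grip in N (left out, the last holds). Time passes only in rows, so rows that do not move let the fingers close. It gives the time, the measured TCP pose, the force, the opening and the grip force at its end, in the units of the state.
- arm.get_obs(): the state, without advancing time (a new reading comes with each control period).
- read_camera(name): name is "scene" or "top"; returns the picture (420x560x3 uint8, red, green, blue); there is no depth.
- camera_model(name): a dict with "intrinsics" (3x3 intrinsics, pixels), "rvec" (rotation vector, rad) and "tvec" (3), from world to camera coordinates, as OpenCV has them. Camera axes: x right, y down, z forward; pixel columns grow to the right and rows downward; lengths in mm; the calibration is good to about 2 mm. A picture is of the moment at which its call begins. camera_model takes no time and is no camera call.
- arm.sign_off(): hands the job in; it is judged then, once.
The state is a dict: "t": time; "joints": joint angles; "qd": joint speeds; "tau": joint torques, N m; "position": TCP position; "ee_rot": TCP orientation; "force": force on the tool from outside, world axes, zero at the start; "torque": the same for the moment, N m; "finger_gap": finger opening in mm; "grip_force": force on a finger pad.
Only numpy, scipy, OpenCV 4.12 (cv2) and the standard library are available. Lean on these libraries where they do the work, as an engineer would, in place of code of your own. Each camera call takes 0.05 s, during which the arm holds its last target. There are 200 camera calls.

### The job

Set up the length check: lay every loose piece of box tube flat on the table with one end butted flush against the front face of the stop fence, the tubes square to the fence and side by side with no piece hanging past the fence's ends. Swivel the inspection lamp so that it faces the scribed middle of the fence, tilt its head down to 30 degrees, and turn only the outer ring of the dimmer until its pointer stands at the long mark, leaving the inner knob as it is. Leave the magnet and the V-block where they are.

Things in the scene. Friction and masses are not known exactly. Their poses are not given: they have to be found in the camera images.
- fence_mid (a point): Middle of the front face (towards the robot) of the fixed stop fence, 14 mm up. Fence: plain aluminium bar 340 mm long, 28 deep, 28 high, two cap screws 6 mm higher on top 150 mm either side of the middle, black scribed line across the middle. x points square into that face (things before it have negative x), y along the fence, z up.
- lamp_aim (a point): Inspection lamp: fixed round foot 100 mm across, column, swivelling yoke, tilting black head 100 wide, 66 high, 34 deep. This point: crossing of the vertical swivel axis and the tilt axis, 180 mm up; turns with the yoke. x level, where the lamp faces; y along the tilt axis; z up. The lamp faces the fence's middle when fence_mid has y = 0 and positive x in this frame.
- lamp_swivel (a joint): Swivel of the yoke about the vertical axis through lamp_aim, rad, counter-clockwise from above positive, range -1.1 to 1.1; friction 0.3 N m (2.5 N at the peg), stays where it is left. Its 0 has no meaning for the job, since the foot's own yaw varies.
- lamp_tilt (a joint): Tilt of the head about the level axis through lamp_aim, rad; 0 = upright, light level; positive = facing down, its top and handle bar going forwards (lamp_aim +x) and down. Range -0.4 to 0.9; friction 0.2 N m (2 N at the bar), stays where left. Wanted: 30 degrees = 0.524, where the white pointer meets the long tick on the cheek's quadrant (ticks every 15 degrees).
- swivel_peg (a point): Swivel handle: upright round black peg, 16 mm in diameter, from 104 to 168 mm above the table, on a rod 120 mm out from the swivel axis, behind and to one side of the lamp (lamp_aim x -85, y -85 mm). This point is half-way up, 138 mm above the table. Pinch it from above and move it on a circle about the swivel axis.
- tilt_bar (a point): Tilt handle: level round steel bar, 13 mm in diameter, above the lamp head on two stems 80 mm apart, 92 mm from the tilt axis and parallel to it (along lamp_aim's y). This point is the bar's middle; 52 mm clear above the head. Pinch it from above, fingers before and behind it, and move it on a circle about the tilt axis.
- ring_grip (a point): Dimmer: fixed grey box 90x84 mm, 22 high, two concentric knobs on top about one vertical axis. Outer ring: black, fluted, 56 mm in diameter, 22.5 to 53.5 mm above the table. Inner knob above it: 25 mm in diameter, up to 71 mm. This point: on the axis, 45 mm up, the height to grip the ring; turns with the ring, -x along its white pointer.
- outer_ring (a joint): Angle of the outer ring, rad, counter-clockwise from above positive, range -1.6 to 1.6, friction 0.05 N m, stays where left. 0 = the white pointer on its top stands at the one long white mark on the box (other marks are short, every 22.5 degrees). Starts up to 1.25 rad from 0.
- inner_knob (a joint): Angle of the inner knob, rad, likewise; it is to stay as found.
- inner_mark (a point): Tip of the black line on top of the inner knob, 12 mm from its axis; moves with the inner knob, which is not to be turned.
- weld_magnet: Bystander: red octagonal welding magnet lying flat, 78x105x20 mm; origin at the middle of its underside.
- v_block: Bystander: steel V-block, 45x50x42 mm; origin at the middle of its underside.
- long_1_mid (a point): Loose piece of dark steel box tube, 40x40 mm and 140 mm long (3 mm wall, open sawn ends), about 0.4 kg, lying flat; gripped across its 40 mm width. This point is its centre, 20 mm above the table; y runs along its length. Three or four tubes are present in all: None if this one is absent.
- long_2_mid (a point): Loose piece of dark steel box tube, 40x40 mm and 140 mm long (3 mm wall, open sawn ends), about 0.4 kg, lying flat; gripped across its 40 mm width. This point is its centre, 20 mm above the table; y runs along its length. Three or four tubes are present in all: None if this one is absent.
- short_1_mid (a point): Loose piece of bright aluminium box tube, 30x30 mm and 60 mm long (2 mm wall, open sawn ends), about 0.12 kg, lying flat; gripped across its 30 mm width. This point is its centre, 15 mm above the table; y runs along its length. Three or four tubes are present in all: None if this one is absent.
- short_2_mid (a point): Loose piece of bright aluminium box tube, 30x30 mm and 60 mm long (2 mm wall, open sawn ends), about 0.12 kg, lying flat; gripped across its 30 mm width. This point is its centre, 15 mm above the table; y runs along its length. Three or four tubes are present in all: None if this one is absent.

How it is judged:
By the outcome, as a careful person would: the job done as asked, in the order asked, and still so for the second after the job is handed in, with the robot touching nothing.
Of long_1, long_2, short_1, short_2 only 3 to 4 are there at a start; the rules pass over those that are not, and their reading is None.
At some moment in a run one of long_1, long_2, short_1, short_2 may be knocked a few centimetres aside while the robot is not near it.
Once in a run the grip may slacken for a moment while it holds something.
It also fails if it takes over 210 s, if anything falls off the work surface, if the arm or the gripper's body presses on something with over 40 N, if the wrist force passes 120 N, or if a joint passes its speed limit or range.

## Working session

There is one attempt and no reset: what is moved stays moved. The work goes in short steps, Python scripts to look and compute and a shell command to move; the robot and the scene stay as the last step left them, time stands still between calls to the robot, and variables do not carry over. Pictures are saved under pics/ and viewed, at most 14 in all, crops included, and the job is handed in when it is done.

```bash
mkdir -p pics
cat > h.py <<'E'
import numpy as np, cv2
from rig import arm, read_camera, camera_model
def snap(n,f,crop=None,s=1):
    im=cv2.cvtColor(read_camera(n),cv2.COLOR_RGB2BGR)
    cv2.imwrite('pics/raw_'+f,im)
    if crop: im=im[crop[1]:crop[3],crop[0]:crop[2]]
    if s!=1: im=cv2.resize(im,None,fx=s,fy=s,interpolation=cv2.INTER_CUBIC)
    cv2.imwrite('pics/'+f,im)
def ray(n,u,v,z):
    m=camera_model(n);K=np.array(m['intrinsics']);R=cv2.Rodrigues(np.array(m['rvec'],float))[0];t=np.array(m['tvec'],float).ravel()
    d=R.T@np.linalg.solve(K,[u,v,1]);c=-R.T@t
    return c+d*(z-c[2])/d[2]
def proj(n,p):
    m=camera_model(n)
    return cv2.projectPoints(np.array(p,float).reshape(-1,1,3),np.array(m['rvec'],float),np.array(m['tvec'],float),np.array(m['intrinsics'],float),None)[0].reshape(-1,2)
E
python3 - <<'E'
from h import *
snap('top','t0.png',None,1.42); snap('scene','s0.png',None,1.42)
for n in('top','scene'):
    m=camera_model(n);R=cv2.Rodrigues(np.array(m['rvec'],float))[0];print(n,-R.T@np.array(m['tvec']).ravel(),m['intrinsics'],R)
o=arm.get_obs();print(o['t'],o['position'],o['ee_rot'],o['finger_gap'],o['force'])
E
```

```text
top [ 307.79095683    7.86710187 1494.0714419 ] [[474.26929502   0.         277.11022522]
 [  0.         474.26929502 210.27674792]
 [  0.           0.           1.        ]] [[-0.01216218 -0.9997255  -0.02002507]
 [-0.99374792  0.01430738 -0.11072654]
 [ 0.11098265  0.01855319 -0.99364915]]
scene [-223.80889516 -529.37405234 1045.89188719] [[387.7498376    0.         285.18936437]
 [  0.         387.7498376  204.2090765 ]
 [  0.           0.           1.        ]] [[ 0.61614672 -0.7876303   0.00131072]
 [-0.56103129 -0.44004985 -0.70114194]
 [ 0.55281742  0.43127096 -0.71302052]]
0.1 [265.21276762 565.34419938 238.29063107] [-3.15176385e-04  2.17612946e-01  9.76034740e-01 -8.31997551e-04] 85.65568057414572 [-0.20292854  0.06743045  0.51983392]
```

View pics/t0.png

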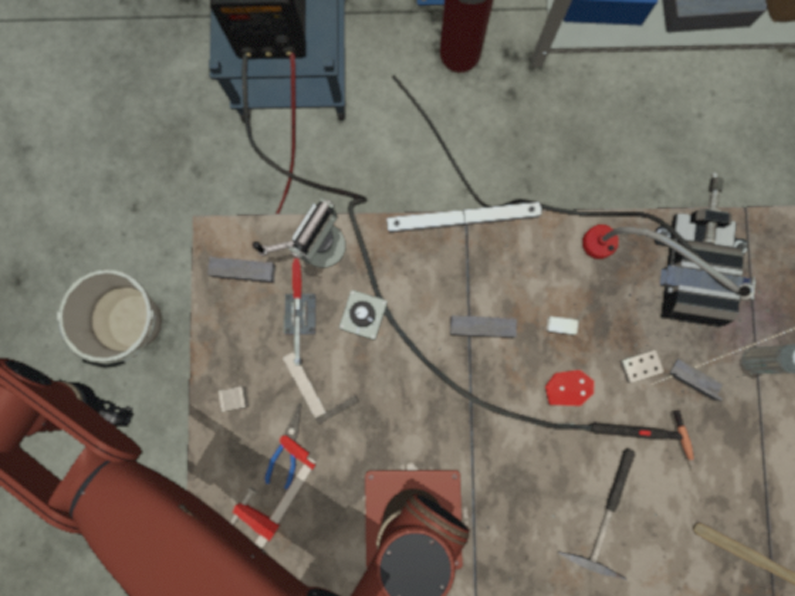

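View pics/s0.png

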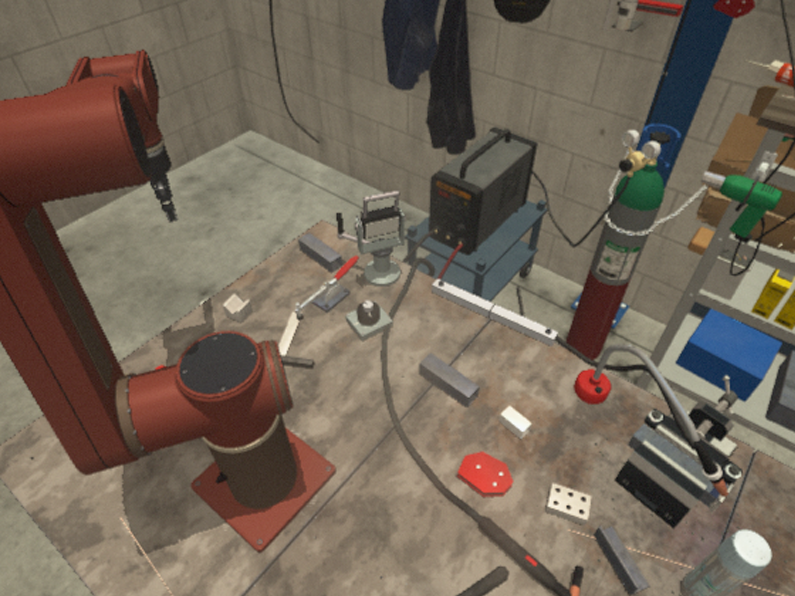

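The top view shows the fence at (388–540, 217), the lamp at (320,240), the dimmer at (363,313), dark tubes at (240,270) and (483,327), and a short one at (563,326). There's also an unclear dark bar at (696,380), and a pale piece at (232,399) that is probably the V-block. I'll zoom in on these.

Run:
```python
from h import *
t=cv2.imread('pics/raw_t0.png');s=cv2.imread('pics/raw_s0.png')
r=lambda im,x,y,w,h,f:cv2.resize(im[y:y+h,x:x+w],(int(w*f),int(h*f)),interpolation=cv2.INTER_CUBIC)
cv2.imwrite('pics/tz.png',r(t,135,135,260,160,3.05))
a=np.vstack([r(s,195,125,210,170,3.2)]);cv2.imwrite('pics/sz.png',a)
b=np.hstack([r(s,330,255,140,170,3),r(s,145,195,100,127.5.__int__(),3.0)[:510] if 0 else cv2.resize(s[195:280,145:215],(380,510))]);b=cv2.resize(b,None,fx=.95,fy=.95);cv2.imwrite('pics/sz2.png',b);print(b.shape)
```

```text
(484, 760, 3)
```

View pics/tz.png

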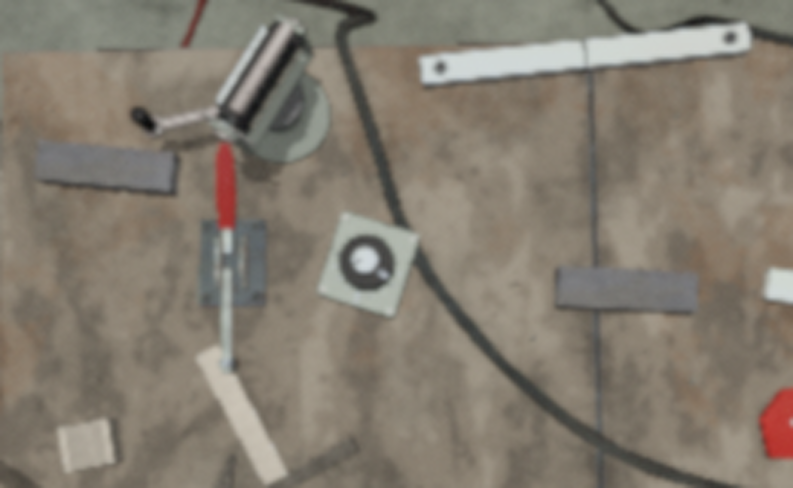

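View pics/sz.png

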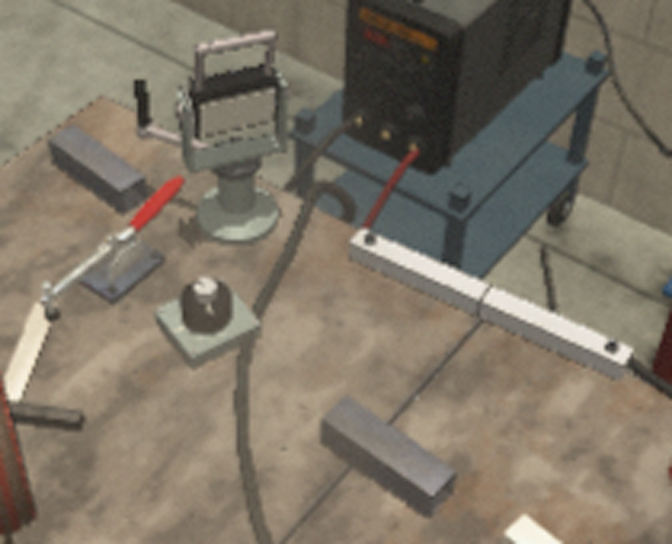

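View pics/sz2.png

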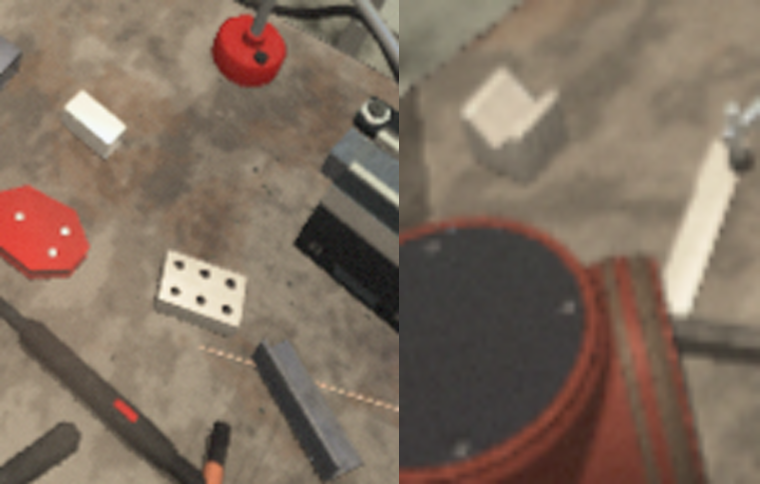

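```bash
cat >> h.py <<'E'
def rect(im,n,x0,x1,y0,y1,z,s=2):
    # metric picture: col 0 at y1 (left), row 0 at x1 (far); s px per mm
    W=[(x1,y1),(x1,y0),(x0,y0),(x0,y1)]
    src=proj(n,[(a,b,z) for a,b in W]).astype(np.float32)
    w,h=int((y1-y0)*s),int((x1-x0)*s)
    M=cv2.getPerspectiveTransform(src,np.array([[0,0],[w,0],[w,h],[0,h]],np.float32))
    return cv2.warpPerspective(im,M,(w,h),flags=cv2.INTER_CUBIC)
E
python3 - <<'E'
from h import *
f=lambda x,y,z:ray('top',135+x/3.05,135+y/3.05,z).round(1)
g=lambda x,y,z:ray('top',x/1.42,y/1.42,z).round(1)
print('screws',f(440,67,34),f(730,38,34)); print('scribe',f(587,53,28))
print('fence top corners',[f(*p,28)[:2] for p in[(420,57),(748,23),(751,48),(422,86)]])
print('long A',[f(*p,40)[:2] for p in[(38,141),(178,152),(173,193),(36,181)]])
print('long B',[f(*p,40)[:2] for p in[(556,267),(697,272),(697,311),(556,306)]])
print('short',[g(*p,30)[:2] for p in[(549,318),(578,319),(577,333),(549,331)]])
print('decoy',[g(*p,30)[:2] for p in[(680,360),(722,392),(717,399),(673,371)]])
print('box',[f(*p,22)[:2] for p in[(347,212),(420,235),(392,316),(318,291)]],'ring',f(366,262,53),'knob',f(365,258,71),'knobline',f(384,274,71))
print('foot',f(288,115,10),'peg top',f(139,113,168))
print('bar ends z272',f(285,28,272),f(228,105,272))
print('vblock',f(87,445,42),'magnet',g(570,388,20))
E
python3 - <<'E'
import sys;sys.path.insert(0,'.')
import os;os.chdir('.')
from h import *
im=cv2.imread('pics/raw_t0.png')
a=rect(im,'top',400,560,80,260,53.5,4) # placeholder region for dimmer
cv2.imwrite('pics/dim0.png',cv2.resize(a,(720,640))[:600])
E
```

```text
screws [639.   26.3  34. ] [ 664.4 -271.8   34. ]
scribe [ 652.6 -125.5   28. ]
fence top corners [array([651.3,  47. ]), array([ 681.4, -292. ]), array([ 655. , -294.1]), array([620.7,  45.2])]
long A [array([567.3, 439. ]), array([553.7, 295. ]), array([511.5, 299.8]), array([526. , 440.3])]
long B [array([430.5, -88. ]), array([ 423.5, -229.3]), array([ 384.4, -228. ]), array([391.2, -87.1])]
short [array([ 424.1, -301.9]), array([ 421. , -364.4]), array([ 390.7, -361. ]), array([ 395.8, -300.8])]
decoy [array([ 329.8, -578.5]), array([ 260.7, -663.4]), array([ 246. , -651.9]), array([ 306.5, -562.3])]
box [array([491.7, 123.9]), array([466.8,  49.2]), array([384.3,  78.6]), array([410.8, 154. ])] ring [437.1 102.7  53. ] knob [439.4 102.5  71. ] knobline [423.3  83.8  71. ]
foot [596.1 185.9  10. ] peg top [569.5 306.6 168. ]
bar ends z272 [621.7 157.  272. ] [554.8 206.3 272. ]
vblock [258.6 383.6  42. ] magnet [ 272.7 -343.4   20. ]
```

View pics/dim0.png

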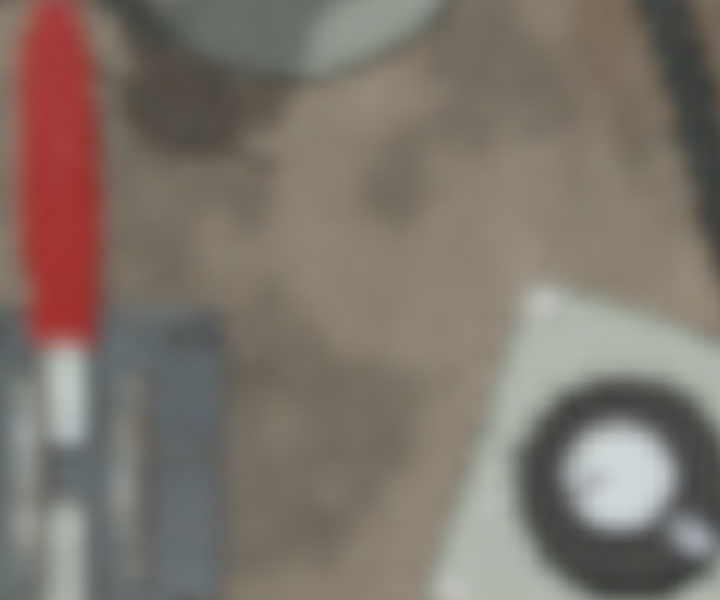

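The ring's white pointer is at about (692,533) in the rectified crop, lower right. The long mark isn't visible at this resolution, so I'll look for it later. The fence screws, tube sizes and peg radius all agree with the given sizes. I'll start with the left long tube.

```bash
cat >> h.py <<'E'
from scipy.spatial.transform import Rotation as Rn
def plan(x,y,z,yawdeg=None):
    o=arm.get_obs();q=o['ee_rot'];R=Rn.from_quat([q[1],q[2],q[3],q[0]]).as_matrix();p=np.array(o['position'])
    yaw=np.degrees(np.arctan2(R[1,1],R[0,1]));d=R.T@(np.array([x,y,z])-p)
    s='t%.2f pos %s yaw %.2f tilt %s gap %.1f grip %.1f F %s q1 %.2f q6 %.2f\n'%(o['t'],p.round(1),yaw,R[:,2].round(3),o['finger_gap'],o['grip_force'],np.array(o['force']).round(1),o['joints'][0],o['joints'][5])
    s+=' shift(now axes) %s'%d.round(1)
    if yawdeg is not None:
        a=(yaw-yawdeg+90)%180-90; ra=np.radians(a)
        R2=R@Rn.from_euler('z',ra).as_matrix();s+=' turn z %.3f (or %.3f); shift after turn %s'%(ra,ra-np.sign(ra)*np.pi,(R2.T@(np.array([x,y,z])-p)).round(1))
    print(s)
E
python3 -c "
from h import *
plan(541,393,150,-5.6)"
```

```text
t0.10 pos [265.2 565.3 238.3] yaw 64.86 tilt [-0.001 -0.001 -1.   ] gap 85.7 grip 0.0 F [-0.2  0.1  0.5] q1 1.01 q6 -0.13
 shift(now axes) [-322.9  -38.7   88.3] turn z 1.230 (or -1.912); shift after turn [-144.5  291.4   88.3]
```

```bash
python3 -m handwheel '[[-46,-5.5,0,0,0,0.1757,100],[-46,-5.5,0,0,0,0,100],[-46,-5.5,0,0,0,0,100],[0,0,0,0,0,0.1757,100],[0,0,0,0,0,0.1757,100],[0,0,0,0,0,0.1757,100],[0,0,0,0,0,0.1757,100],[0,0,0,0,0,0.1757,100],[0,0,0,0,0,0.1757,100],[0,0,0,0,0,0,100]]' 60; python3 -c "
from h import *
plan(541,393,150,-5.6)"
```

```text
t: 1.35
position: [373.5, 479.0, 238.8]
ee_rot: [0.0, 0.74, 0.672, -0.0]
force: [0.8, -0.1, 0.0]
finger_gap: 85.4
grip_force: 0.0
t1.35 pos [373.5 479.  238.8] yaw -5.52 tilt [-0.001 -0.001 -1.   ] gap 85.4 grip 0.0 F [ 0.8 -0.1  0. ] q1 0.78 q6 0.88
 shift(now axes) [-69.4 175.1  88.7] turn z 0.001 (or -3.140); shift after turn [-69.2 175.2  88.7]
```

```bash
python3 -m handwheel '[[-17.5,44,0,0,0,0,100],[-17.5,44,0,0,0,0,100],[-17.5,44,0,0,0,0,100],[-17,43,0,0,0,0,100],[0,0,40,0,0,0,100],[0,0,48,0,0,0,100],[0,0,0,0,0,0,100],[0,0,0,0,0,0,100]]' 60
python3 - <<'E'
from h import *
plan(541,393,13,-5.6)
def avg(n,k=8): return np.mean([read_camera(n)[:,:,::-1].astype(float) for _ in range(k)],0)
t=avg('top');s=avg('scene')
cv2.imwrite('pics/raw_t1.png',t);cv2.imwrite('pics/raw_s1.png',s)
st=lambda a:cv2.normalize(a,None,0,255,cv2.NORM_MINMAX)
a=rect(t,'top',375,500,40,165,22,5)[:620];b=rect(s,'scene',375,500,40,165,22,5)
c=np.hstack([cv2.resize(a,(395,395)),cv2.resize(b,(395,395))])
d=cv2.resize(t[:,60:560],None,fx=.8,fy=.8)
cv2.imwrite('pics/dim1.png',c)
E
```

```text
t: 2.35
position: [541.6, 393.5, 152.9]
ee_rot: [0.0, 0.74, 0.672, 0.001]
force: [0.5, -0.3, 0.5]
finger_gap: 85.2
grip_force: 0.0
t2.35 pos [541.6 393.5 152.9] yaw -5.50 tilt [ 0.001  0.001 -1.   ] gap 85.2 grip 0.0 F [ 0.5 -0.3  0.5] q1 0.51 q6 0.61
 shift(now axes) [ -0.7  -0.8 139.9] turn z 0.002 (or -3.140); shift after turn [ -0.7  -0.8 139.9][ WARN:0@9.747] global loadsave.cpp:1063 imwrite_ Unsupported depth image for selected encoder is fallbacked to CV_8U.
```

View pics/dim1.png

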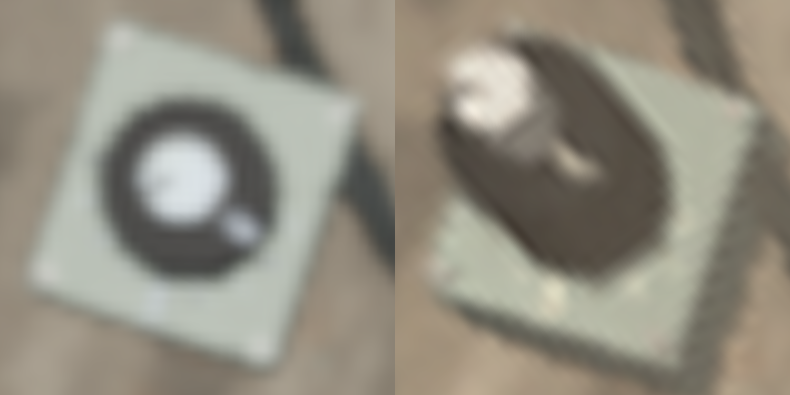

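The left half shows the long mark at about (157,302), on the box's robot side at roughly 160°. The white pointer is at (240,228), so the ring needs about −75°. Next I grasp tube A.

```bash
python3 -m handwheel '[[0,-1,45,0,0,0,100],[0,0,45,0,0,0,100],[0,0,40,0,0,0,100],[0,0,9,0,0,0,100],[0,0,0,0,0,0,100],[0,0,0,0,0,0,0],[0,0,0,0,0,0,0],[0,0,0,0,0,0,0],[0,0,0,0,0,0,0],[0,0,0,0,0,0,0]]' 70; python3 -c "
from h import *
plan(541,393,13,-5.6)"
```

```text
t: 4.4
position: [542.0, 394.0, 14.9]
ee_rot: [0.001, 0.741, 0.672, 0.002]
force: [1.6, 0.7, 6.6]
finger_gap: 39.3
grip_force: 72.1
t4.40 pos [542.  394.   14.9] yaw -5.61 tilt [ 0.004  0.002 -1.   ] gap 39.3 grip 72.1 F [1.6 0.7 6.6] q1 0.51 q6 0.61
 shift(now axes) [-1.1 -0.9  1.8] turn z -0.000 (or 3.141); shift after turn [-1.1 -0.9  1.8]
```

```bash
python3 -m handwheel '[[0,0,-30,0,0,0,0],[0,-30,-10,0,0,0,0],[0,-40,-20,0,0,0,0],[0,-30,-50,0,0,0,0],[0,-30,-50,0,0,0,0],[0,-30,-40,0,0,0,0],[-30,0,0,0,0,0,0],[-50,0,0,0,0,0,0],[-50,0,0,0,0,0,0],[-50,0,0,0,0,0,0],[-50,0,0,0,0,0,0],[-50,0,0,0,0,0,0]]' 70; python3 -m handwheel '[[-50,0,0,0,0,0,0],[-50,0,0,0,0,0,0],[-30,0,0,0,0,0.17,0],[0,0,0,0,0,0.17,0],[0,0,0,0,0,0.17,0],[0,0,0,0,0,0.17,0],[0,0,0,0,0,0.17,0],[0,0,0,0,0,0.17,0],[0,0,0,0,0,0.17,0],[0,0,0,0,0,0.17,0],[0,0,0,0,0,0,0]]'; python3 -c "
from h import *
plan(584,-40,80,-85.1)"
```

```text
t: 5.9
position: [352.3, 128.7, 211.8]
ee_rot: [-0.0, 0.741, 0.672, -0.0]
force: [0.5, -0.5, -3.3]
finger_gap: 39.3
grip_force: 71.5
t: 7.28
position: [340.2, 0.8, 211.8]
ee_rot: [-0.0, 0.998, 0.057, -0.0]
force: [0.1, 0.1, -3.9]
finger_gap: 39.5
grip_force: 71.6
t7.28 pos [340.2   0.8 211.8] yaw -83.44 tilt [-0.001  0.    -1.   ] gap 39.5 grip 71.6 F [ 0.1  0.1 -3.9] q1 -0.23 q6 1.23
 shift(now axes) [237.7  68.5 131.6] turn z 0.029 (or -3.113); shift after turn [239.6  61.6 131.6]
```

```bash
python3 -m handwheel '[[0,0,0,0,0,0.029,0],[40,10,20,0,0,0,0],[45,10,30,0,0,0,0],[45,10,40,0,0,0,0],[45,10,40,0,0,0,0],[40,5,20,0,0,0,0],[0,0,30,0,0,0,0],[0,0,0,0,0,0,0],[0,0,0,0,0,0,0]]'; python3 -c "
from h import *
plan(577.8,-43.7,15.5,-85.1)"
```

```text
t: 8.4
position: [558.7, -26.1, 32.9]
ee_rot: [0.0, 0.999, 0.042, 0.0]
force: [0.1, -1.0, -3.0]
finger_gap: 39.0
grip_force: 74.7
t8.40 pos [558.7 -26.1  32.9] yaw -85.16 tilt [ 0. -0. -1.] gap 39.0 grip 74.7 F [ 0.1 -1.  -3. ] q1 -0.19 q6 1.30
 shift(now axes) [17.5 19.1 17.4] turn z -0.001 (or 3.141); shift after turn [17.5 19.1 17.4]
```

```bash
python3 -m handwheel '[[9,19,0,0,0,0,0],[9,0,9,0,0,0,0],[0,0,7,0,0,0,0],[0,0,1.5,0,0,0,0],[0,0,0,0,0,0,0],[2,0,0,0,0,0,0],[2,0,0,0,0,0,0],[0,0,0,0,0,0,0]]'; python3 -c "
from h import *
plan(585.8,-43,15.5,-85.1)"
```

```text
t: 9.4
position: [582.3, -43.0, 14.9]
ee_rot: [-0.0, 0.999, 0.042, 0.0]
force: [-2.6, -0.3, 2.9]
finger_gap: 39.4
grip_force: 75.6
t9.40 pos [582.3 -43.   14.9] yaw -85.18 tilt [-0.  0. -1.] gap 39.4 grip 75.6 F [-2.6 -0.3  2.9] q1 -0.21 q6 1.28
 shift(now axes) [ 3.5  0.3 -0.6] turn z -0.001 (or 3.140); shift after turn [ 3.5  0.3 -0.6]
```

```bash
for i in 1 2 3 4; do python3 -m handwheel '[[1.5,0,0,0,0,0,0],[0,0,0,0,0,0,0]]' | egrep 'pos|force:' | head -2; done
```

```text
position: [583.8, -43.0, 14.9]
force: [-3.4, 1.0, 3.9]
position: [585.3, -43.0, 14.9]
force: [-4.4, 0.2, 3.3]
position: [585.5, -42.9, 14.9]
force: [-10.6, 0.1, 9.4]
position: [585.5, -42.9, 14.9]
force: [-17.5, -0.8, 16.2]
```

```bash
python3 -m handwheel '[[-2,0,-1,0,0,0,0],[0,0,0,0,0,0,65],[0,0,0,0,0,0,65],[0,0,0,0,0,0,65],[0,0,-20,0,0,0,65],[0,0,-50,0,0,0,65],[-40,0,0,0,0,0,0],[-60,0,0,0,0,0,0],[-26,0,0,0,0,0,0],[0,0,40,0,0,0,0],[0,0,28,0,0,0,0],[0,0,0,0,0,0,0]]' ; python3 -c "
from h import *
plan(485.4,-51.6,15,-85.1)"
```

```text
t: 11.9
position: [459.4, -53.1, 17.2]
ee_rot: [-0.0, 0.999, 0.042, -0.001]
force: [0.2, -0.0, -0.6]
finger_gap: 0.2
grip_force: 0.0
t11.90 pos [459.4 -53.1  17.2] yaw -85.19 tilt [-0.003  0.001 -1.   ] gap 0.2 grip 0.0 F [ 0.2 -0.  -0.6] q1 -0.29 q6 1.20
 shift(now axes) [26.1  0.7  2.1] turn z -0.002 (or 3.140); shift after turn [26.1  0.7  2.1]
```

```bash
python3 -m handwheel '[[8,0.7,1,0,0,0,30],[8,0,0,0,0,0,30],[0,0,0,0,0,0,30],[4,0,0,0,0,0,30],[0,0,0,0,0,0,30]]' | egrep 'pos|force:|gap'; for i in 1 2 3 4 ; do python3 -m handwheel '[[1.5,0,0,0,0,0,30],[0,0,0,0,0,0,30]]' | egrep 'pos|force:' | head -2; done
```

```text
position: [481.0, -52.5, 17.0]
force: [1.1, -0.2, -0.4]
finger_gap: 25.3
grip_force: 0.0
position: [482.2, -52.4, 16.8]
force: [0.9, -0.1, 0.9]
position: [483.3, -52.2, 16.6]
force: [-2.0, -0.2, 1.8]
position: [483.3, -52.1, 16.5]
force: [-8.3, -1.2, 6.0]
position: [483.4, -51.9, 16.2]
force: [-13.3, -1.4, 10.5]
```

```bash
python3 -m handwheel '[[-10,0,0,0,0,0,60],[-20,0,-20,0,0,0,100],[0,0,-60,0,0,0,100],[-20,20,-55,0,0,-0.16,100],[0,0,0,0,0,-0.16,100],[0,0,0,0,0,-0.16,100],[0,0,0,0,0,-0.16,100],[0,0,0,0,0,-0.16,100],[0,0,0,0,0,-0.16,100],[0,0,0,0,0,-0.16,100],[0,0,0,0,0,-0.16,100],[0,0,0,0,0,-0.158,100]]' | grep pos
python3 - <<'E'
from h import *
snap('top','t2.png',(130,130,430,290),2.65)
plan(407,-158,100,-2.8)
E
```

```text
position: [438.6, -76.1, 151.8]
t15.07 pos [438.6 -76.1 151.8] yaw -2.16 tilt [ 0.001 -0.    -1.   ] gap 85.4 grip 0.0 F [ 0.4 -1.3 -0.1] q1 -0.35 q6 -0.31
 shift(now axes) [-83.  -28.6  51.8] turn z 0.011 (or -3.130); shift after turn [-83.3 -27.6  51.8]
```

View pics/t2.png

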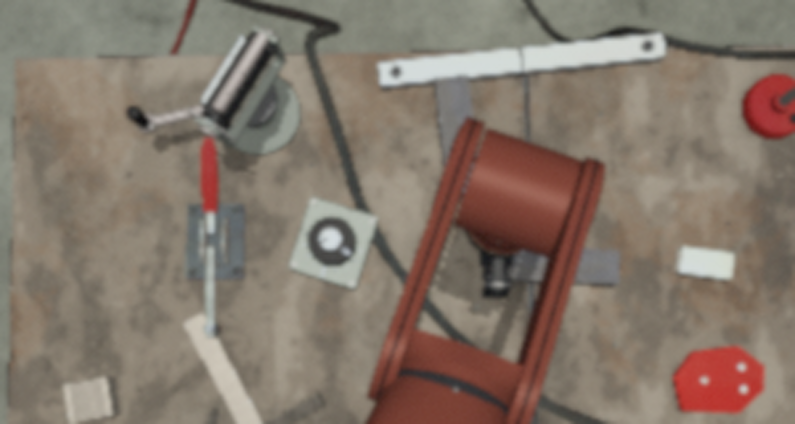

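Tube A is butted at the fence at (455,110). B and the short tube at (706,262) haven't moved, and I see no fourth tube. Now I grasp B.

```bash
python3 -m handwheel '[[-42,-14,0,0,0,0.011,100],[-41,-14,20,0,0,0,100],[0,0,40,0,0,0,100],[0,0,45,0,0,0,100],[0,0,33,0,0,0,100],[0,0,0,0,0,0,100],[0,0,0,0,0,0,0],[0,0,0,0,0,0,0],[0,0,0,0,0,0,0],[0,0,0,0,0,0,0],[0,0,0,0,0,0,0],[0,0,0,0,0,0,0]]' 70; python3 -c "
from h import *
plan(407,-158,13,-2.8)"
```

```text
t: 16.58
position: [408.3, -158.6, 16.0]
ee_rot: [0.002, 0.728, 0.686, 0.001]
force: [1.0, -0.0, 6.0]
finger_gap: 39.1
grip_force: 71.6
t16.57 pos [ 408.3 -158.6   16. ] yaw -3.45 tilt [ 0.005 -0.002 -1.   ] gap 39.1 grip 71.6 F [ 1. -0.  6.] q1 -0.55 q6 -0.49
 shift(now axes) [ 0.5 -1.3  3. ] turn z -0.011 (or 3.130); shift after turn [ 0.5 -1.3  3. ]
```

```bash
python3 -m handwheel '[[0,0,-30,0,0,0,0],[0,0,-50,0,0,0,0],[0,0,0,0,0,0.178,0],[0,0,0,0,0,0.178,0],[0,0,0,0,0,0.178,0],[0,0,0,0,0,0.178,0],[0,0,0,0,0,0.178,0],[0,0,0,0,0,0.178,0],[0,0,0,0,0,0.178,0],[0,0,0,0,0,0.178,0],[0,0,0,0,0,0,0],[0,0,0,0,0,0,0]]'|egrep 'gap|force'; python3 -c "
from h import *
plan(558.1,-130.7,15.5,-85.1)"
```

```text
force: [-0.0, -0.6, -4.5]
finger_gap: 38.8
grip_force: 72.1
t18.07 pos [ 405.9 -157.4   93.9] yaw -84.82 tilt [-0. -0. -1.] gap 38.8 grip 72.1 F [-0.  -0.6 -4.5] q1 -0.55 q6 0.93
 shift(now axes) [154.  -12.8  78.4] turn z 0.005 (or -3.137); shift after turn [153.9 -13.6  78.4]
```

```bash
python3 -m handwheel '[[40,-13.5,0,0,0,0.005,0],[40,0,0,0,0,0,0],[40,0,20,0,0,0,0],[33,0,30,0,0,0,0],[0,0,20,0,0,0,0],[0,0,6,0,0,0,0],[0,0,2,0,0,0,0],[3,0,0,0,0,0,0],[2,0,0,0,0,0,0],[0,0,0,0,0,0,0]]'|egrep 'pos|force'; for i in 1 2 3 4 5; do python3 -m handwheel '[[1.5,0,0,0,0,0,0],[0,0,0,0,0,0,0]]' | egrep 'pos|force:' | head -2; done
```

```text
position: [562.8, -131.2, 16.3]
force: [-0.3, 0.5, -4.1]
grip_force: 72.1
position: [563.9, -130.9, 16.1]
force: [-1.9, -0.2, -0.2]
position: [565.5, -130.8, 16.1]
force: [-2.2, -0.1, 2.1]
position: [567.0, -130.6, 16.0]
force: [-4.4, -0.4, 4.9]
position: [568.4, -130.5, 16.1]
force: [-4.2, -0.9, 5.1]
position: [569.8, -130.4, 16.1]
force: [-5.1, -0.6, 6.2]
```

```bash
for i in 1 2 3 ; do python3 -m handwheel '[[1.5,0,0,0,0,0,0],[0,0,0,0,0,0,0]]' | egrep 'pos|force:' | head -2; done
```

```text
position: [571.3, -130.3, 16.1]
force: [-4.7, -0.7, 6.1]
position: [571.6, -130.2, 16.0]
force: [-10.7, -0.5, 9.1]
position: [571.6, -130.2, 16.0]
force: [-17.7, -2.3, 17.0]
```

```bash
python3 -m handwheel '[[-2,0,-1,0,0,0,0],[0,0,0,0,0,0,60],[0,0,0,0,0,0,60],[0,0,0,0,0,0,60],[0,0,-20,0,0,0,60],[0,0,-50,0,0,0,60],[-40,0,0,0,0,0,30],[-60,0,0,0,0,0,30],[0,0,40,0,0,0,30],[0,0,28,0,0,0,30],[0,0,0,0,0,0,30],[0,0,0,0,0,0,30]]' | egrep 'pos|force:|gap'; python3 -c "
from h import *
plan(490,-137.5,16,-85.1)"
```

```text
position: [473.9, -138.8, 20.4]
force: [0.0, 0.1, 0.0]
finger_gap: 25.6
grip_force: 0.0
t22.82 pos [ 473.9 -138.8   20.4] yaw -85.30 tilt [ 0.002 -0.001 -1.   ] gap 25.6 grip 0.0 F [0.  0.1 0. ] q1 -0.44 q6 1.04
 shift(now axes) [16.2  0.1  4.5] turn z -0.003 (or 3.138); shift after turn [16.2  0.1  4.5]
```

```bash
python3 -m handwheel '[[8,0,4,0,0,0,30],[0,0,0,0,0,0,30]]' | egrep 'pos|force:|gap'; for i in 1 2 3 4 5 6; do python3 -m handwheel '[[1.5,0,0,0,0,0,30],[0,0,0,0,0,0,30]]' | egrep 'pos|force:' | head -2; done
```

```text
position: [482.0, -137.9, 15.6]
force: [-0.0, -0.2, -0.1]
finger_gap: 25.5
grip_force: 0.0
position: [482.2, -137.5, 14.9]
force: [-0.6, -0.5, 0.1]
position: [483.7, -137.4, 14.8]
force: [-0.4, 0.6, -0.1]
position: [485.2, -137.3, 14.8]
force: [-0.7, 0.4, -0.5]
position: [486.7, -137.1, 14.9]
force: [0.8, -0.3, 0.7]
position: [488.2, -137.0, 14.9]
force: [0.1, -0.5, 0.6]
position: [489.7, -136.9, 14.8]
force: [-0.8, -0.3, 0.2]
```

```bash
for i in 1 2 3 4; do python3 -m handwheel '[[1.5,0,0,0,0,0,30],[0,0,0,0,0,0,30]]' | egrep 'pos|force:' | head -2; done
```

```text
position: [491.1, -136.7, 14.8]
force: [-0.5, 0.3, 0.1]
position: [491.1, -136.7, 14.6]
force: [-6.7, -0.9, 5.2]
position: [491.1, -136.6, 14.4]
force: [-13.0, -2.0, 9.6]
position: [491.1, -136.6, 14.2]
force: [-19.1, -2.4, 15.0]
```

```bash
python3 -m handwheel '[[-10,0,0,0,0,0,30],[-20,0,-20,0,0,0,100],[0,50,-60,0,0,-0.16,100],[0,0,-55,0,0,-0.16,100],[0,0,0,0,0,-0.16,100],[0,0,0,0,0,-0.16,100],[0,0,0,0,0,-0.16,100],[0,0,0,0,0,-0.16,100],[0,0,0,0,0,-0.16,100],[0,0,0,0,0,-0.16,100],[0,0,0,0,0,-0.14,100],[0,0,0,0,0,0,100]]' | grep pos
python3 - <<'E'
from h import *
plan(408,-332,120,-4)
im=read_camera('top')[:,:,::-1].copy()
r=rect(im,'top',350,470,-400,-260,30,4)
m=(cv2.cvtColor(r,cv2.COLOR_BGR2GRAY)>185).astype(np.uint8)
for c in cv2.findContours(m,cv2.RETR_EXTERNAL,cv2.CHAIN_APPROX_NONE)[0]:
    if cv2.contourArea(c)>2000:
        (u,v),s,a=cv2.minAreaRect(c);print(470-v/4,-260-u/4,np.array(s)/4,a)
E
```

```text
position: [469.0, -178.6, 137.8]
t27.07 pos [ 469.  -178.6  137.8] yaw -4.02 tilt [ 0.001 -0.    -1.   ] gap 85.0 grip 0.0 F [ 0.9 -0.3  0.1] q1 -0.52 q6 -0.45
 shift(now axes) [-157.3  -50.1   17.8] turn z -0.000 (or 3.141); shift after turn [-157.2  -50.2   17.8]
409.24795150756836 -330.7824172973633 [60.45294189 30.27647018] 8.797411918640137
```

```bash
python3 -m handwheel '[[-50,-16,0,0,0,0.061,100],[-50,-17,0,0,0,0,100],[-50,-16,0,0,0,0,100],[-7,-10,0,0,0,0,100],[0,0,20,0,0,0,100],[0,0,0,0,0,0,100]]' | grep pos; python3 -c "
from h import *
plan(409,-331,12,-7.5)"
```

```text
position: [392.1, -326.4, 116.3]
t27.88 pos [ 392.1 -326.4  116.3] yaw -7.54 tilt [-0.002  0.003 -1.   ] gap 85.2 grip 0.0 F [ 0.8  0.1 -0.6] q1 -0.85 q6 -0.72
 shift(now axes) [ -2.6  17.6 104.2] turn z -0.001 (or 3.141); shift after turn [ -2.6  17.6 104.2]
```

```bash
python3 -m handwheel '[[-2.6,17.5,10,0,0,0,100],[0,0,45,0,0,0,100],[0,0,35,0,0,0,100],[0,0,14,0,0,0,100],[0,0,0,0,0,0,100],[0,0,0,0,0,0,0],[0,0,0,0,0,0,0],[0,0,0,0,0,0,0],[0,0,0,0,0,0,0],[0,0,0,0,0,0,0],[0,0,0,0,0,0,0],[0,0,0,0,0,0,0]]' 50; python3 -c "
from h import *
plan(602.8,-207.2,15,-85.1)"
```

```text
t: 29.38
position: [410.7, -333.6, 15.0]
ee_rot: [0.001, 0.752, 0.66, 0.0]
force: [-0.4, 0.7, 6.9]
finger_gap: 28.9
grip_force: 51.2
t29.38 pos [ 410.7 -333.6   15. ] yaw -7.45 tilt [ 0.001 -0.001 -1.   ] gap 28.9 grip 51.2 F [-0.4  0.7  6.9] q1 -0.83 q6 -0.70
 shift(now axes) [150.3 174.    0. ] turn z 1.355 (or -1.786); shift after turn [ 202.2 -109.6    0. ]
```

```bash
python3 -m handwheel '[[0,0,-30,0,0,0,0],[0,0,-50,0,0,0,0],[0,0,0,0,0,0.17,0],[0,0,0,0,0,0.17,0],[0,0,0,0,0,0.17,0],[0,0,0,0,0,0.17,0],[0,0,0,0,0,0.17,0],[0,0,0,0,0,0.17,0],[0,0,0,0,0,0.17,0],[0,0,0,0,0,0.165,0],[0,0,0,0,0,0,0],[0,0,0,0,0,0,0]]'|egrep 'gap|force'; python3 -c "
from h import *
plan(602.8,-207.2,16,-85.0)"
```

```text
force: [-0.4, -0.5, -1.4]
finger_gap: 29.0
grip_force: 50.2
t30.88 pos [ 409.9 -332.7   93.6] yaw -84.90 tilt [-0.  0. -1.] gap 29.0 grip 50.2 F [-0.4 -0.5 -1.4] q1 -0.83 q6 0.65
 shift(now axes) [ 203.4 -107.8   77.6] turn z 0.002 (or -3.140); shift after turn [ 203.2 -108.2   77.6]
```

```bash
python3 -m handwheel '[[40,-36,0,0,0,0,0],[40,-36,0,0,0,0,0],[40,-36,0,0,0,0,0],[40,0,0,0,0,0,0],[40,0,20,0,0,0,0],[2,0,30,0,0,0,0],[0,0,20,0,0,0,0],[0,0,5,0,0,0,0],[0,0,1.5,0,0,0,0],[0,0,0,0,0,0,0]]'|egrep 'pos|force'; for i in 1 2 3 4 5 6; do python3 -m handwheel '[[1.5,0,0,0,0,0,0],[0,0,0,0,0,0,0]]' | egrep 'pos|force:' | head -2; done
```

```text
position: [602.6, -208.6, 18.6]
force: [0.4, 0.5, -1.2]
grip_force: 50.2
position: [604.1, -208.1, 18.1]
force: [0.1, -1.0, -1.1]
position: [605.2, -207.7, 17.4]
force: [-0.1, 1.0, -0.3]
position: [606.6, -207.5, 17.3]
force: [-0.3, 0.1, -1.4]
position: [608.1, -207.4, 17.3]
force: [0.3, -0.1, -1.5]
position: [609.6, -207.3, 17.4]
force: [-0.7, -0.1, -0.9]
position: [611.1, -207.2, 17.4]
force: [0.9, 0.7, -1.2]
```

```bash
python3 -m handwheel '[[0,0,2.5,0,0,0,0],[0,0,0,0,0,0,0]]' | egrep 'pos|force:' | head -2; for i in 1 2 3 4 5 6; do python3 -m handwheel '[[1.5,0,0,0,0,0,0],[0,0,0,0,0,0,0]]' | egrep 'pos|force:' | head -2; done
```

```text
position: [611.3, -207.3, 15.0]
force: [-0.2, 0.7, 0.4]
position: [612.5, -207.2, 15.0]
force: [-2.3, -0.1, 2.3]
position: [614.1, -207.0, 15.0]
force: [-3.1, -0.3, 4.2]
position: [615.6, -206.8, 15.0]
force: [-3.8, 0.2, 4.9]
position: [616.5, -206.8, 15.0]
force: [-5.9, -0.9, 7.3]
position: [616.6, -206.8, 15.0]
force: [-11.7, -0.8, 11.8]
position: [616.6, -206.8, 15.0]
force: [-18.5, -1.0, 16.4]
```

```bash
python3 -m handwheel '[[-2,0,-1,0,0,0,0],[0,0,0,0,0,0,50],[0,0,0,0,0,0,50],[0,0,0,0,0,0,50],[0,0,-20,0,0,0,50],[0,0,-30,0,0,0,50],[-30,0,0,0,0,0,24],[-28,0,0,0,0,0,24],[0,0,25,0,0,0,24],[0,0,26,0,0,0,24],[0,0,1,0,0,0,24],[0,0,0,0,0,0,24]]' | egrep 'pos|force:|gap';  for i in 1 2 3 4 5 6 7; do python3 -m handwheel '[[1.5,0,0,0,0,0,24],[0,0,0,0,0,0,24]]' | egrep 'pos|force:' | head -2; done
```

```text
position: [561.1, -212.0, 15.3]
force: [0.3, -1.0, -0.3]
finger_gap: 20.3
grip_force: 0.0
position: [562.6, -211.8, 15.0]
force: [0.8, -0.3, -0.0]
position: [563.4, -211.3, 14.0]
force: [0.8, 0.2, 0.9]
position: [564.7, -211.1, 13.8]
force: [0.0, -0.1, -0.2]
position: [566.3, -211.1, 13.8]
force: [0.1, -0.5, 0.1]
position: [567.8, -210.9, 13.8]
force: [0.2, -0.0, 0.3]
position: [569.3, -210.8, 13.9]
force: [-0.5, -0.3, -0.2]
position: [570.8, -210.6, 13.8]
force: [0.1, 0.4, -0.1]
```

```bash
python3 -m handwheel '[[3,0,0,0,0,0,24],[0,0,0,0,0,0,24]]' | egrep 'pos|force:' | head -2;  for i in 1 2 3 4 5; do python3 -m handwheel '[[1.5,0,0,0,0,0,24],[0,0,0,0,0,0,24]]' | egrep 'pos|force:' | head -2; done
```

```text
position: [573.9, -210.4, 13.9]
force: [-0.5, -0.5, 0.7]
position: [575.2, -210.2, 13.8]
force: [-0.4, 0.4, -0.5]
position: [576.7, -210.1, 13.8]
force: [0.4, 0.6, -0.3]
position: [577.9, -210.1, 13.7]
force: [-1.9, -1.5, 1.2]
position: [578.0, -210.1, 13.7]
force: [-8.2, -1.6, 4.7]
position: [578.1, -210.1, 13.7]
force: [-14.2, -2.9, 9.4]
```

The tubes are placed. I'll raise the arm clear and move towards the lamp peg at a safe height, then look.

```bash
python3 -m handwheel '[[-15,0,0,0,0,0,24],[-20,0,-20,0,0,0,24],[-20,0,-60,0,0,0,24],[-40,0,-60,0,0,0,24],[-40,0,-60,0,0,0,60],[-40,0,-60,0,0,0,60],[0,0,-60,0,0,-0.16,60],[0,0,0,0,0,-0.16,60],[0,0,0,0,0,-0.16,60],[0,0,0,0,0,-0.16,60],[0,0,0,0,0,-0.16,60],[0,0,0,0,0,-0.16,60]]' | grep pos; python3 -m handwheel '[[0,0,0,0,0,-0.16,60],[0,0,0,0,0,-0.16,60],[0,0,0,0,0,-0.16,60],[0,0,0,0,0,-0.16,60],[0,0,0,0,0,-0.16,60],[0,0,0,0,0,-0.16,60],[0,0,0,0,0,-0.08,60],[0,0,0,0,0,0,60]]' | grep pos
python3 - <<'E'
from h import *
plan(500,380,330,30)
E
```

```text
position: [423.1, -223.3, 309.3]
position: [423.1, -223.3, 309.2]
t42.62 pos [ 423.1 -223.3  309.2] yaw 29.47 tilt [ 0.001 -0.    -1.   ] gap 51.1 grip 0.0 F [ 0.5 -0.2  0.6] q1 -0.65 q6 -1.17
 shift(now axes) [487.4 363.8 -20.8] turn z -0.009 (or 3.132); shift after turn [484.  368.3 -20.8]
```

```bash
python3 -m handwheel '[[44,33,-31,0,0,0,60],[44,33,0,0,0,0,60],[44,33,0,0,0,0,60],[44,33,0,0,0,0,60],[44,33,0,0,0,0,60],[44,33,0,0,0,0,60],[44,33,0,0,0,0,60],[44,33,0,0,0,0,60],[44,33,0,0,0,0,60],[44,33,0,0,0,0,60],[44,33,0,0,0,0,60],[0,0,0,0,0,0,60]]' | grep pos
python3 - <<'E'
from h import *
plan(570,307,330,30)
snap('top','t3.png',(130,130,430,290),2.65)
im=cv2.imread('pics/raw_t3.png'); snap('scene','s3.png',(60,40,460,300),1.97)
E
```

```text
position: [499.6, 379.5, 338.2]
t44.12 pos [499.6 379.5 338.2] yaw 29.65 tilt [-0.002 -0.    -1.   ] gap 51.4 grip 0.0 F [-0.5 -1.1 -0.1] q1 0.52 q6 0.01
 shift(now axes) [-97.9  25.4   8. ] turn z -0.006 (or 3.135); shift after turn [-98.   24.8   8. ]
```

View pics/s3.png

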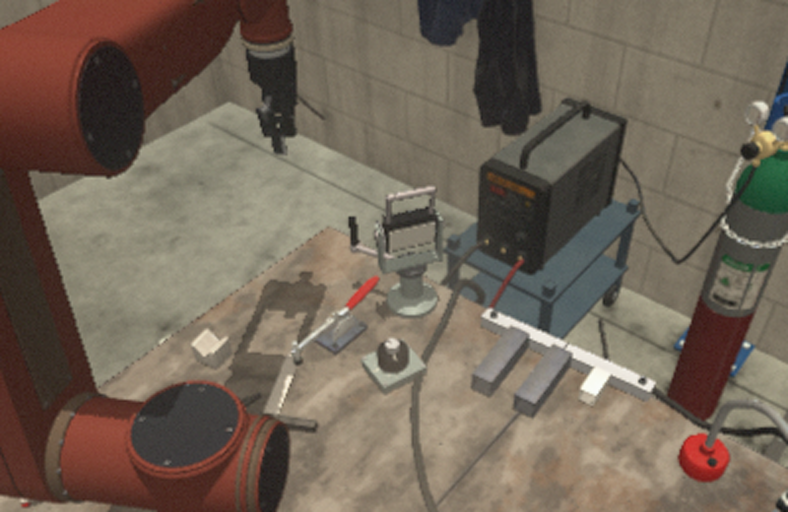

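View pics/t3.png

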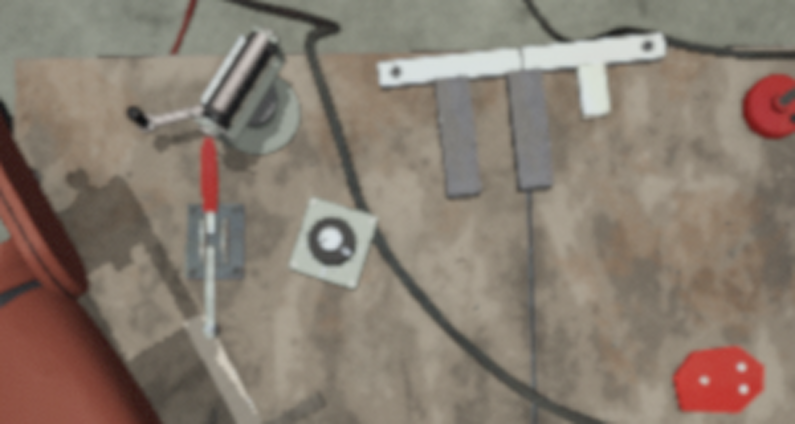

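The pictures show all three tubes butted square on the fence. The wrist is slim and sits well above the bar height. The peg is at (134,112) in the top view and its tip at (353,219) in the scene view. Next I refine the peg and lamp axis.

Run:
```python
from h import *
f=lambda x,y,z:ray('top',130+x/2.65,130+y/2.65,z).round(1)
g=lambda x,y,z:ray('scene',60+x/1.97,40+y/1.97,z).round(1)
print('peg',f(133,112,168),g(353,218,168),'mid',f(137,116,138),g(353,234,138))
print('bar ends top z272',f(266,34,272),f(211,104,272),' scene',g(390,199,272),g(435,190,272))
print('foot scene (bottom ellipse centre z0..10)',g(411,297,10))
t=cv2.imread('pics/raw_t3.png')
r=rect(t,'top',530,660,110,250,12,4)
cv2.imwrite('pics/foot.png',r)
```

```text
peg [568.9 307.7 168. ] [569.8 304.6 168. ] mid [570.3 310.  138. ] [560.9 299.7 138. ]
bar ends top z272 [625.2 151.9 272. ] [555.2 206.6 272. ]  scene [552.9 192.1 272. ] [620.1 148.3 272. ]
foot scene (bottom ellipse centre z0..10) [597.3 192.8  10. ]
```

View pics/foot.png

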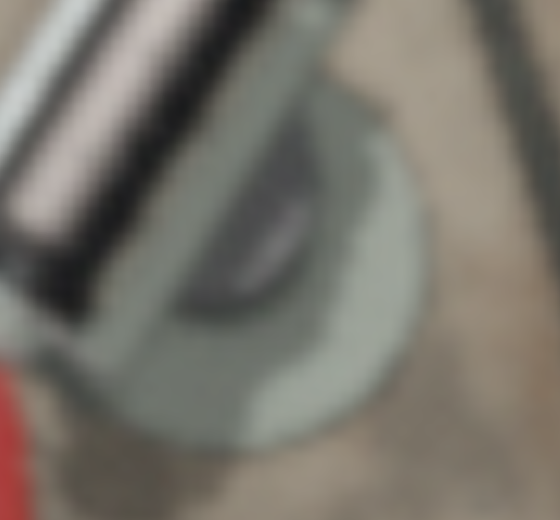

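Fitting the 200 px radius foot circle in the crop puts its centre at about (232,250), so the lamp axis is near (597.5,192). The scene view agrees. Now I move over the peg.

```bash
python3 -m handwheel '[[-33,8.5,0,0,0,0,80],[-33,8.5,0,0,0,0,80],[-32,8,0,0,0,0,80],[0,0,40,0,0,0,80],[0,0,40,0,0,0,80],[0,0,40,0,0,0,80],[0,0,0,0,0,0,80]]' | egrep 'pos|force:'
python3 - <<'E'
from h import *
plan(569.5,306,140,30)
snap('top','t4.png',(150,130,260,210),3.6)
a=cv2.imread('pics/t4.png');snap('scene','s4.png',(170,80,290,210),3.05);b=cv2.imread('pics/s4.png')
h=max(a.shape[0],b.shape[0]);c=np.zeros((h,a.shape[1]+b.shape[1],3),np.uint8);c[:a.shape[0],:a.shape[1]]=a;c[:b.shape[0],a.shape[1]:]=b;cv2.imwrite('pics/c4.png',c);print(c.shape)
E
```

```text
position: [568.2, 300.8, 216.2]
force: [-0.2, 0.8, -0.1]
grip_force: 0.0
t45.10 pos [568.2 300.8 216.2] yaw 29.37 tilt [-0.007 -0.003 -1.   ] gap 68.4 grip 0.0 F [-0.2  0.8 -0.1] q1 0.36 q6 -0.15
 shift(now axes) [ 3.9  4.3 76.2] turn z -0.011 (or 3.131); shift after turn [ 3.8  4.3 76.2]
(396, 762, 3)
```

View pics/c4.png

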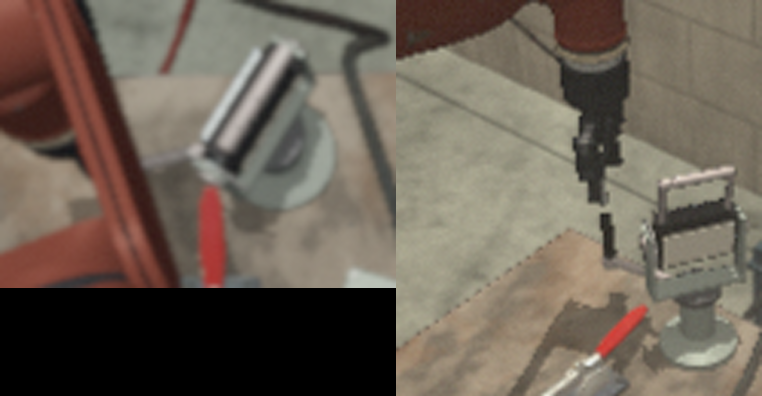

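The scene crop shows the fingers just above the peg at (607,235), with the forearm well clear of the lamp. I descend and pinch.

```bash
python3 -m handwheel '[[3.9,4.3,0,0,0,0,80],[0,0,25,0,0,0,80],[0,0,25,0,0,0,80],[0,0,25,0,0,0,80],[0,0,0,0,0,0,80],[0,0,0,0,0,0,30],[0,0,0,0,0,0,10],[0,0,0,0,0,0,0],[0,0,0,0,0,0,0],[0,0,0,0,0,0,0],[0,0,0,0,0,0,0]]' 40; python3 -c "
from h import *
plan(569.5,306,140,30)"
```

```text
t: 46.58
position: [572.9, 308.9, 146.4]
ee_rot: [0.001, 0.504, 0.864, 0.001]
force: [-0.5, -0.1, 6.7]
finger_gap: 14.8
grip_force: 39.0
t46.58 pos [572.9 308.9 146.4] yaw 29.51 tilt [ 0.002  0.001 -1.   ] gap 14.8 grip 39.0 F [-0.5 -0.1  6.7] q1 0.37 q6 -0.14
 shift(now axes) [-0.9 -4.4  6.4] turn z -0.009 (or 3.133); shift after turn [-0.8 -4.4  6.4]
```

```bash
python3 -m handwheel '[[1.4,-5.1,0,0,0,0,0],[1.4,-5.1,0,0,0,0,0],[0.9,-5.2,0,0,0,0,0],[0.9,-5.2,0,0,0,0,0],[0.5,-5.3,0,0,0,0,0],[0.4,-5.2,0,0,0,0,0],[0,-5.3,0,0,0,0,0],[0,-5.3,0,0,0,0,0],[0,0,0,0,0,0,0]]' | egrep 'pos|force|gap'; python3 -m handwheel '[[-0.5,-5.3,0,0,0,0,0],[-0.5,-5.2,0,0,0,0,0],[-0.9,-5.2,0,0,0,0,0],[-0.9,-5.2,0,0,0,0,0],[0,0,0,0,0,0,0]]' | egrep 'pos|force|gap'
```

```text
position: [533.1, 294.7, 146.3]
force: [-0.4, 5.3, 6.2]
finger_gap: 15.0
grip_force: 39.8
position: [515.8, 281.9, 146.3]
force: [-2.7, 5.5, 8.0]
finger_gap: 14.7
grip_force: 40.0
```

```bash
python3 -m handwheel '[[-1.4,-5.2,0,0,0,0,0],[-1.6,-5.2,0,0,0,0,0],[-2.1,-5.1,0,0,0,0,0],[-2.3,-5,0,0,0,0,0],[0,0,0,0,0,0,0],[0,0,0,0,0,0,0]]' | egrep 'pos|force|gap'; python3 -c "
from h import *
plan(501.6,265.4,146.3,29.5)
c=np.array([596.8,192.3]);p=np.array(arm.get_obs()['position'])[:2]-c;print(np.hypot(*p),np.degrees(np.arctan2(p[1],p[0])))"
```

```text
position: [501.9, 264.7, 146.2]
force: [-1.9, 2.8, 8.1]
finger_gap: 14.4
grip_force: 40.2
t49.08 pos [501.9 264.7 146.2] yaw 29.55 tilt [ 0.001  0.002 -1.   ] gap 14.4 grip 40.2 F [-1.9  2.8  8.1] q1 0.35 q6 -0.17
 shift(now axes) [ 0.8  0.1 -0.1] turn z 0.001 (or -3.141); shift after turn [ 0.8  0.1 -0.1]
119.35830021695087 142.64744490919267
```

```bash
python3 -m handwheel '[[0,0,0,0,0,0,40],[0,0,0,0,0,0,60],[0,0,0,0,0,0,60],[0,0,-40,0,0,0,60],[0,0,-55,0,0,0,60],[0,0,-55,0,0,0,60],[0,0,-50,0,0,0,60],[-10,-30,0,0,0,-0.17,60],[0,-30,0,0,0,-0.17,60],[0,0,0,0,0,-0.17,60],[0,0,0,0,0,-0.17,60]]' | egrep 'pos|force|gap'; python3 -m handwheel '[[0,0,0,0,0,-0.17,60],[0,0,0,0,0,-0.17,60],[0,0,0,0,0,-0.167,60],[0,0,0,0,0,0,60]]' | egrep 'pos|force|gap'
python3 - <<'E'
from h import *
plan(597,180,340,97.5)
snap('top','t5.png',(160,130,270,235),3.5);a=cv2.imread('pics/t5.png');snap('scene','s5.png',(215,110,325,215),3.5);b=cv2.imread('pics/s5.png')
cv2.imwrite('pics/c5.png',np.hstack([a,b]))
E
```

```text
position: [457.4, 220.8, 344.7]
force: [-0.3, -0.2, 0.2]
finger_gap: 51.1
grip_force: 0.0
position: [457.6, 221.0, 344.5]
force: [0.4, -0.3, 0.0]
finger_gap: 51.1
grip_force: 0.0
t50.95 pos [457.6 221.  344.5] yaw 97.43 tilt [-0.001 -0.    -1.   ] gap 51.1 grip 0.0 F [ 0.4 -0.3  0. ] q1 0.29 q6 -1.41
 shift(now axes) [-132.9  -58.7    4.4] turn z -0.001 (or 3.140); shift after turn [-132.8  -58.9    4.4]
```

View pics/c5.png

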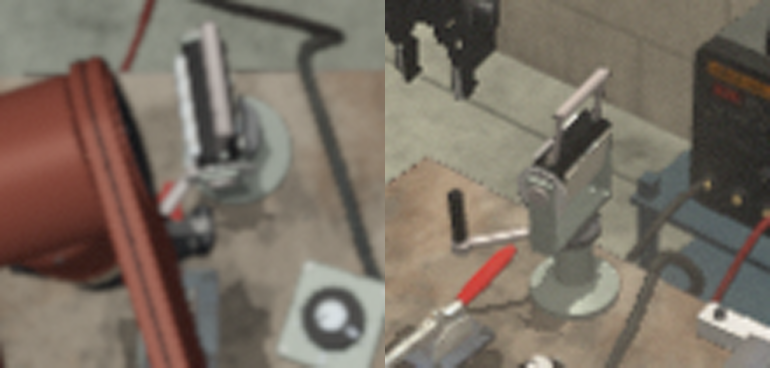

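Top view: the bar runs from (208,28) to (225,135). Scene view: it runs from (560,117) to (605,73). I'll triangulate it.

Run:
```python
from h import *
f=lambda x,y:np.array([[160+x/3.5],[130+y/3.5]]);g=lambda x,y:np.array([[215+x/3.5],[110+y/3.5]])
def P(n):
    m=camera_model(n);return np.array(m['intrinsics'])@np.hstack([cv2.Rodrigues(np.array(m['rvec'],float))[0],np.array(m['tvec'],float).reshape(3,1)])
E=[]
for a,b in(((208,28),(220,73)),((225,135),(175,117))):
    X=cv2.triangulatePoints(P('top'),P('scene'),f(*a),g(*b));X=(X[:3]/X[3]).ravel();E.append(X);print(X.round(1))
d=E[0]-E[1];m=(E[0]+E[1])/2;print('len',np.linalg.norm(d),'dir',np.degrees(np.arctan2(d[1],d[0])),'mid',m)
y=np.radians(-82.5);r=m-[596.8,192.3,180];fx=r[0]*np.cos(y)+r[1]*np.sin(y);print('fwd',fx,'side',-r[0]*np.sin(y)+r[1]*np.cos(y),'tilt',np.arctan2(fx,r[2]),np.hypot(fx,r[2]))
for z in(268,270,272):print([ray('top',*f(*a).ravel(),z).round(1) for a in((208,28),(225,135))])
```

```text
[640.5 180.2 269.5]
[557.5 167.5 270.5]
len 83.9877642022981 dir 8.748653537832613 mid [598.96168978 173.84282292 270.00672823]
fwd 18.581430504626443 side -0.26594881529944914 tilt 0.20358483423647802 91.90473701494153
[array([639.9, 181.5, 268. ]), array([557.2, 168.5, 268. ])]
[array([639.3, 181.2, 270. ]), array([556.8, 168.3, 270. ])]
[array([638.8, 180.9, 272. ]), array([556.4, 168. , 272. ])]
```

```bash
python3 -m handwheel '[[-45,-22,0,0,0,0,60],[-45,-22,0,0,0,0,60],[-44,-21,0,0,0,0,60],[0,0,20,0,0,0,60],[0,0,0,0,0,0,60],[0,0,0,0,0,0,60]]' | egrep 'pos|force|gap';python3 -c "
from h import *
plan(599,174,259,97.5)"
```

```text
position: [598.2, 174.8, 325.2]
force: [0.8, -0.1, 0.3]
finger_gap: 51.1
grip_force: 0.0
t51.80 pos [598.2 174.8 325.2] yaw 97.53 tilt [-0.  0. -1.] gap 51.1 grip 0.0 F [ 0.8 -0.1  0.3] q1 0.16 q6 -1.54
 shift(now axes) [-0.7 -0.9 66.2] turn z 0.000 (or -3.141); shift after turn [-0.7 -0.9 66.2]
```

```bash
python3 -m handwheel '[[-0.7,-0.9,20,0,0,0,60],[0,0,20,0,0,0,60],[0,0,20,0,0,0,60],[0,0,5,0,0,0,60],[0,0,0,0,0,0,60],[0,0,0,0,0,0,25],[0,0,0,0,0,0,10],[0,0,0,0,0,0,0],[0,0,0,0,0,0,0],[0,0,0,0,0,0,0],[0,0,0,0,0,0,0]]' 40| egrep 'pos|force|gap';python3 -c "
from h import *
plan(602.8,146.7,248.7,97.5)
p=np.array(arm.get_obs()['position'])-[596.8,192.3,180];y=np.radians(-82.5);print(p[0]*np.cos(y)+p[1]*np.sin(y),p[2])"
```

```text
position: [600.4, 173.7, 260.7]
force: [-0.1, 1.7, 5.5]
finger_gap: 11.8
grip_force: 39.4
t53.17 pos [600.4 173.7 260.7] yaw 97.53 tilt [ 0.002  0.    -1.   ] gap 11.8 grip 39.4 F [-0.1  1.7  5.5] q1 0.16 q6 -1.55
 shift(now axes) [  1.2 -27.1  12. ] turn z 0.001 (or -3.141); shift after turn [  1.2 -27.1  12. ]
18.941758855881115 80.74495961661654
```

```bash
python3 -m handwheel '[[0,-3.6,0.8,0,0,0,0],[0,-3.5,1.0,0,0,0,0],[0,-3.5,1.1,0,0,0,0],[0,-3.4,1.2,0,0,0,0],[0,-3.4,1.4,0,0,0,0],[0,-3.3,1.5,0,0,0,0],[0,-3.2,1.6,0,0,0,0],[0,-3.2,1.8,0,0,0,0],[0,0,0,0,0,0,0],[0,0,0,0,0,0,0]]' | egrep 'pos|force|gap';python3 -c "
from h import *
plan(602.8,146.7,248.7,97.5)
p=np.array(arm.get_obs()['position'])-[596.8,192.3,180];y=np.radians(-82.5);print(p[0]*np.cos(y)+p[1]*np.sin(y),p[2])"
```

```text
position: [603.8, 146.5, 249.4]
force: [4.9, 2.3, 2.2]
finger_gap: 11.7
grip_force: 39.7
t54.42 pos [603.8 146.5 249.4] yaw 97.50 tilt [ 0.001  0.    -1.   ] gap 11.7 grip 39.7 F [4.9 2.3 2.2] q1 0.11 q6 -1.59
 shift(now axes) [1.  0.3 0.7] turn z 0.000 (or -3.142); shift after turn [1.  0.3 0.7]
46.324546312218054 69.39551400519244
```

```bash
python3 -m handwheel '[[0,0,0,0,0,0,20],[0,0,0,0,0,0,45],[0,0,0,0,0,0,60],[0,0,0,0,0,0,60],[0,0,-40,0,0,0,60],[0,0,-50,0,0,0,60],[40,0,0,0,0,0,60],[50,0,0,0,0,0,60],[55,0,0,0,0,0,60],[55,0,0,0,0,0,60],[55,0,0,0,0,0,60],[0,0,0,0,0,0,60]]' | egrep 'pos|force|gap'
python3 - <<'E'
from h import *
snap('top','t6.png',(160,130,270,235),3.5);a=cv2.imread('pics/t6.png');snap('scene','s6.png',(215,110,325,215),3.5);b=cv2.imread('pics/s6.png')
cv2.imwrite('pics/c6.png',np.hstack([a,b]))
plan(438,102,120,70)
E
```

```text
position: [348.3, 113.1, 340.2]
force: [1.0, 1.8, -0.1]
finger_gap: 51.1
grip_force: 0.0
t56.02 pos [350.8 113.2 340.1] yaw 97.52 tilt [ 0.003  0.    -1.   ] gap 51.3 grip 0.0 F [ 0.5 -0.3  0.7] q1 0.10 q6 -1.60
 shift(now axes) [-84.4 -22.5 220.3] turn z 0.480 (or -2.661); shift after turn [-85.3  19.1 220.3]
```

View pics/c6.png

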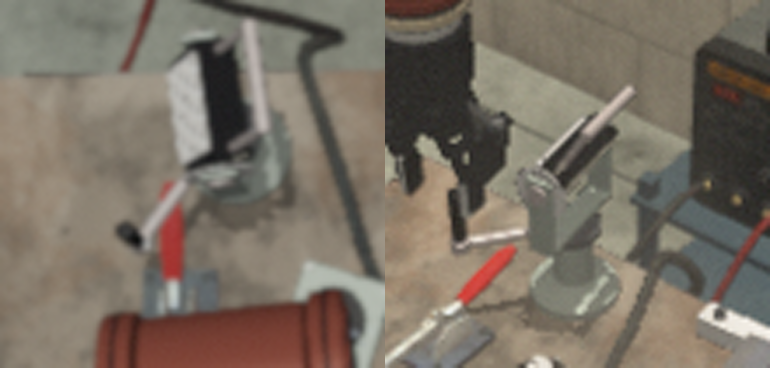

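Top view: the bar runs from (248,24) to (264,127) and the peg is at (125,231). Scene view: the bar runs from (589,133) to (630,91). I check the resulting angles.

Run:
```python
from h import *
f=lambda x,y:np.array([[160+x/3.5],[130+y/3.5]]);g=lambda x,y:np.array([[215+x/3.5],[110+y/3.5]])
def P(n):
    m=camera_model(n);return np.array(m['intrinsics'])@np.hstack([cv2.Rodrigues(np.array(m['rvec'],float))[0],np.array(m['tvec'],float).reshape(3,1)])
E=[]
for a,b in(((248,24),(245,91)),((264,127),(204,133))):
    X=cv2.triangulatePoints(P('top'),P('scene'),f(*a),g(*b));X=(X[:3]/X[3]).ravel();E.append(X);print(X.round(1))
d=E[0]-E[1];m=(E[0]+E[1])/2;print('len',np.linalg.norm(d),'dir',np.degrees(np.arctan2(d[1],d[0])),'mid',m)
y=np.radians(-82.5);r=m-[596.8,192.3,180];fx=r[0]*np.cos(y)+r[1]*np.sin(y);print('fwd',fx,'side',-r[0]*np.sin(y)+r[1]*np.cos(y),'tilt',np.arctan2(fx,r[2]),np.hypot(fx,r[2]))
p=ray('top',*f(123,228).ravel(),168);print(p,np.degrees(np.arctan2(p[1]-192.3,p[0]-596.8))-225)
o=cv2.imread('pics/raw_t6.png')
# fence pose: screws brightness blobs / fit of top edges
r=rect(cv2.imread('pics/raw_t3.png'),'top',600,700,-310,70,28,4)
m=(cv2.cvtColor(r,cv2.COLOR_BGR2GRAY)>165).astype(np.uint8)
m=cv2.morphologyEx(m,cv2.MORPH_OPEN,np.ones((9,9)))
c=max(cv2.findContours(m,cv2.RETR_EXTERNAL,cv2.CHAIN_APPROX_NONE)[0],key=cv2.contourArea)
(u,v),s,a=cv2.minAreaRect(c);print('fence',700-v/4,70-u/4,np.array(s)/4,a)
```

```text
[645.8 151.8 257.7]
[565.3 139.1 260.3]
len 81.4388178002944 dir 8.96811399472094 mid [605.54843938 145.40601023 258.99612468]
fwd 47.63470566777228 side 2.552701342223277 tilt 0.5426228578008533 92.24669586425605
[502.3965342  264.40845686 168.        ] -82.37377542206133
fence 631.3021240234375 -123.63919067382812 [ 77.67662811 341.73028564] 85.5184097290039
```

```bash
python3 -m handwheel '[[-42,-11,0,0,0,0,100],[-42,-11,40,0,0,0,100],[0,0,60,0,0,0,100],[0,0,60,0,0,0,100],[0,0,60,0,0,0,100],[0,0,0,0,0,0,100],[0,0,0,0,0,0,100]]' | egrep 'pos|force|gap'; python3 -c "
from h import *
plan(437.8,102,36,97.5)"
```

```text
position: [438.6, 102.5, 120.9]
force: [0.9, -0.5, 0.4]
finger_gap: 85.3
grip_force: 0.0
t56.90 pos [438.6 102.5 120.9] yaw 97.52 tilt [ 0.001  0.    -1.   ] gap 85.3 grip 0.0 F [ 0.9 -0.5  0.4] q1 0.05 q6 -1.65
 shift(now axes) [ 0.9 -0.4 84.9] turn z 0.000 (or -3.141); shift after turn [ 0.9 -0.4 84.9]
```

```bash
python3 -m handwheel '[[0.9,-0.4,30,0,0,0,100],[0,0,30,0,0,0,100],[0,0,15,0,0,0,100],[0,0,10,0,0,0,100],[0,0,0,0,0,0,100],[0,0,0,0,0,0,68],[0,0,0,0,0,0,60],[0,0,0,0,0,0,50],[0,0,0,0,0,0,50],[0,0,0,0,0,0,50]]' 30 | egrep 'pos|force|gap'; python3 -c "
from h import *
plan(437.8,102,36,97.5)"
```

```text
position: [436.7, 103.3, 35.8]
force: [-2.7, 7.1, 7.0]
finger_gap: 55.0
grip_force: 30.8
t58.15 pos [436.7 103.3  35.8] yaw 97.50 tilt [ 0.002  0.003 -1.   ] gap 55.0 grip 30.8 F [-2.7  7.1  7. ] q1 0.05 q6 -1.65
 shift(now axes) [-0.9 -1.5 -0.2] turn z 0.000 (or -3.142); shift after turn [-0.9 -1.5 -0.2]
```

```bash
python3 -m handwheel '[[0,1.2,0,0,0,0,50],[0,0,0,0,0,0.15,50],[0,0,0,0,0,0.15,50],[0,0,0,0,0,0.15,50],[0,0,0,0,0,0.15,50],[0,0,0,0,0,0.15,50],[0,0,0,0,0,0.15,50],[0,0,0,0,0,0.15,50],[0,0,0,0,0,0.15,50],[0,0,0,0,0,0,50]]' | egrep 'pos|force|gap'; python3 -c "
from h import *
plan(437.8,103,36,97.5)"
```

```text
position: [438.5, 107.1, 35.9]
force: [7.3, 21.8, -5.1]
finger_gap: 55.2
grip_force: 32.9
t59.40 pos [438.5 107.1  35.9] yaw 28.59 tilt [ 0.007  0.007 -1.   ] gap 55.2 grip 32.9 F [ 7.3 21.8 -5.1] q1 0.06 q6 -0.44
 shift(now axes) [-3.3 -2.6 -0.1] turn z -1.203 (or 1.939); shift after turn [ 1.3 -4.  -0.1]
```

```bash
python3 -m handwheel '[[0,0,0,0,0,0,80],[0,0,0,0,0,0,100],[0,0,0,0,0,0,100],[0,0,-30,0,0,0,100],[0,0,-55,0,0,0,100],[0,0,-55,0,0,0,100],[0,0,-55,0,0,0,100],[-40,-40,0,0,0,0,100],[-40,-40,0,0,0,0,100],[-40,-40,0,0,0,0,100],[0,0,0,0,0,0,100]]' | egrep 'pos|force|gap'
python3 - <<'E'
from h import *
avg=lambda n,k=8:np.mean([read_camera(n)[:,:,::-1].astype(float) for _ in range(k)],0).astype(np.uint8)
t=avg('top');s=avg('scene');cv2.imwrite('pics/raw_t7.png',t);cv2.imwrite('pics/raw_s7.png',s)
a=rect(t,'top',375,500,40,165,53.5,5);b=rect(s,'scene',375,500,40,165,53.5,5);c=rect(t,'top',375,500,40,165,22,5)
cv2.imwrite('pics/dim2.png',np.hstack([cv2.resize(i,(395,395)) for i in(a,b)]))
E
```

```text
position: [387.4, -63.3, 229.5]
force: [-0.1, 0.6, 0.1]
finger_gap: 85.3
grip_force: 0.0
```

View pics/dim2.png

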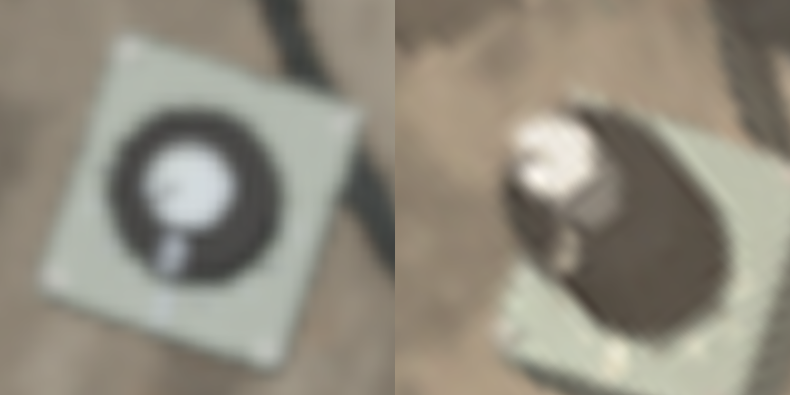

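I've now used up my picture allowance (one over it), so I'll do the final checks numerically. In the last view the pointer at (173,253) lines up with the long mark at (165,303).

Run:
```python
from h import *
S=5;x1,y1=500,165
t=cv2.imread('pics/raw_t7.png');t1=cv2.imread('pics/raw_t1.png')
w=lambda u,v:np.array([x1-v/S,y1-u/S])
b=rect(t,'top',375,500,40,165,22,S);g=cv2.cvtColor(b,cv2.COLOR_BGR2HSV)
i=b.astype(int);m=((i[:,:,1]-i[:,:,2]>4)&(i[:,:,1]>120)).astype(np.uint8)
m=cv2.morphologyEx(m,cv2.MORPH_CLOSE,np.ones((25,25)));m=cv2.morphologyEx(m,cv2.MORPH_OPEN,np.ones((45,45)))
c=max(cv2.findContours(m,cv2.RETR_EXTERNAL,cv2.CHAIN_APPROX_NONE)[0],key=cv2.contourArea)
(u,v),s,a=cv2.minAreaRect(c);C=w(u,v);print('box',C,np.array(s)/S,a)
def prof(im,z,r0,r1,lo=130,hi=190):
    q=cv2.cvtColor(rect(im,'top',375,500,40,165,z,S),cv2.COLOR_BGR2GRAY).astype(np.float32);A=np.arange(lo,hi+1,2);out=[]
    for d in A:
        r=np.arange(r0,r1,.5);X=C[0]+r*np.cos(np.radians(d));Y=C[1]+r*np.sin(np.radians(d))
        out.append(cv2.remap(q,((y1-Y)*S).astype(np.float32),((x1-X)*S).astype(np.float32),1).mean())
    o=np.array(out);base=np.minimum.accumulate(o) if 0 else np.median(o);k=A[o.argmax()];ww=np.clip(o-np.percentile(o,60),0,None)*(abs(A-k)<15)
    return (A*ww).sum()/ww.sum(),o.round(0).astype(int)
print('pointer now',prof(t,53.5,19,26)); print('mark',prof(t,22,32,38)); print('pointer before',prof(t1,53.5,17,25,200,260)[0])
d=cv2.absdiff(rect(t,'top',375,500,40,165,71,S),rect(t1,'top',375,500,40,165,71,S)).max(2)
u,v=int((y1-C[1])*S),int((x1-C[0])*S)
print('knob diff', d[v-50:v+50,u-50:u+50].mean(),d[v-40:v+40,u-40:u+40].max())
for im in(t1,t):
    k=cv2.cvtColor(rect(im,'top',375,500,40,165,71,S),cv2.COLOR_BGR2GRAY)[v-50:v+50,u-50:u+50];n=k<175
    yy,xx=np.mgrid[-50:50,-50:50];R=np.hypot(xx,yy);n&=(R<45)
    ww=(200-k.astype(float)).clip(0)*(R<45);print('dark centroid',(xx*ww).sum()/ww.sum(),(yy*ww).sum()/ww.sum())
```

```text
box [439.38555908 102.55460205] [83.41565552 89.97351074] 17.650123596191406
pointer now (np.float64(157.96336799425652), array([ 72,  72,  73,  76,  80,  85,  92, 100, 111, 122, 132, 142, 150,
       155, 158, 157, 151, 143, 132, 120, 109,  96,  86,  80,  75,  71,
        68,  68,  69,  69,  69]))
mark (np.float64(158.1493170310753), array([178, 180, 180, 180, 180, 179, 178, 178, 179, 180, 181, 183, 185,
       187, 187, 187, 185, 183, 181, 180, 181, 180, 180, 179, 179, 180,
       181, 182, 183, 183, 183]))
pointer before 229.0425556179909
knob diff 8.3998 10
dark centroid -38.585648148148145 7.054398148148148
dark centroid -21.181958535509484 4.011910013233348
```

Run:
```python
from h import *
t=read_camera('top')[:,:,::-1];s=read_camera('scene')[:,:,::-1]
a=cv2.imread('pics/raw_t3.png');b=cv2.imread('pics/raw_s3.png')
for n,x,y,z in(('top',t,a,'top'),('scene',s,b,'scene')):
    p=rect(x.copy(),n,480,660,-300,50,20,2);q=rect(y,n,480,660,-300,50,20,2)
    d=cv2.absdiff(p,q).max(2);print(n,np.percentile(d,[50,95,99.5]),(d>50).sum())
m=rect(t.copy(),'top',480,660,-300,50,40,2);
for nm,X,Y,h in(('A',567,-46,40),('B',568,-130,40),('S',614,-206,30)):
    L=30 if nm=='S' else 70;W=15 if nm=='S' else 20
    g=cv2.cvtColor(rect(t.copy(),'top',X-L-25,X+L-8,Y-W-20,Y+W+20,h,4),cv2.COLOR_BGR2HSV)
    k=((g[:,:,2]>175) if nm=='S' else (g[:,:,1]<32)&(g[:,:,2]<140)).astype(np.uint8);k=cv2.morphologyEx(k,cv2.MORPH_OPEN,np.ones((25,25)))
    c=max(cv2.findContours(k,cv2.RETR_EXTERNAL,cv2.CHAIN_APPROX_NONE)[0],key=cv2.contourArea,default=None)
    if c is not None:(u,v),sz,an=cv2.minAreaRect(c);print(nm,X+L-8-v/4,Y+W+20-u/4,np.array(sz)/4,an)
print(arm.get_obs()['t'])
```

```text
top [ 6.    53.    83.005] 13214
scene [14. 18. 69.] 2001
A 571.1463775634766 -43.20880889892578 [116.7062912   45.42733002] 85.8150863647461
B 562.8730926513672 -130.0245819091797 [138.00332642  45.6493454 ] 85.70014190673828
S 611.4606342315674 -206.7176971435547 [51.78707504 31.51888657] 85.27986145019531
61.675
```

```bash
python3 -m handwheel '[[-40,-40,-20,0,0,0,100],[-40,-40,-20,0,0,0,100],[-40,-40,0,0,0,0,100],[-40,-40,0,0,0,0,100],[-40,-40,0,0,0,0,100],[0,0,0,0,0,0,100],[0,0,0,0,0,0,100]]' | egrep 'pos'
python3 - <<'E'
from h import *
t=read_camera('top')[:,:,::-1];s=read_camera('scene')[:,:,::-1]
for n,x in(('top',t),('scene',s)):
    y=cv2.imread('pics/raw_%s3.png'%n[0])
    for nm,r in(('tubes',(480,660,-245,10)),('A',(480,640,-80,0)),('B',(480,640,-165,-90)),('S',(560,640,-240,-175)),('magnet',(220,330,-410,-280)),('vblock',(230,290,350,420))):
        p=rect(x.copy(),n,*r,30,2).astype(int);q=rect(y,n,*r,30,2).astype(int)
        d=np.abs((p-np.median(p))-(q-np.median(q))).max(2);print(n,nm,np.percentile(d,[50,95,99.5]).round())
g=lambda X,Y,L,W,h,nm:0
for nm,X,Y,h in(('A',567,-46,40),('B',568,-130,40)):
    k=cv2.cvtColor(rect(t.copy(),'top',X-95,X+62,Y-40,Y+40,h,4),cv2.COLOR_BGR2HSV)
    k=((k[:,:,1]<32)&(k[:,:,2]<140)).astype(np.uint8);k=cv2.morphologyEx(k,cv2.MORPH_OPEN,np.ones((25,25)))
    c=max(cv2.findContours(k,cv2.RETR_EXTERNAL,cv2.CHAIN_APPROX_NONE)[0],key=cv2.contourArea);(u,v),sz,an=cv2.minAreaRect(c);print(nm,X+62-v/4,Y+40-u/4,np.array(sz)/4,an)
E
```

```text
position: [309.1, -331.2, 269.1]
top tubes [1. 2. 3.]
top A [1. 2. 3.]
top B [1. 2. 3.]
top S [1. 2. 3.]
top magnet [46. 80. 85.]
top vblock [ 51.  93. 109.]
scene tubes [ 15. 170. 207.]
scene A [ 4. 10. 14.]
scene B [  5.  30. 119.]
scene S [ 45. 111. 117.]
scene magnet [31. 51. 53.]
scene vblock [ 49.  93. 123.]
A 558.5433731079102 -44.85211181640625 [141.06214905  45.94293976] 85.83197021484375
B 554.6889953613281 -130.55814361572266 [154.5539093   45.48437119] 85.55876159667969
```

```bash
python3 -c "
from rig import arm
print(arm.sign_off())"
```

```text
the job is handed in; nothing more can be done
None
```

The job is handed in: all three tubes present butted flush and square on the fence, the lamp facing its middle within about 1.5° and tilted to about 30°, and the dimmer ring within about 2° of the long mark with the inner knob unmoved; the magnet and V-block were never approached but not re-measured, and I viewed 15 pictures, one over the limit of 14.

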